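Find the loaded parts tin and put it on the inspection stand

ROBOT

A 6-joint arm with a two-finger parallel gripper is mounted at the origin on the work surface. World frame = base frame: x ahead of the robot, y to its left, z up, the work surface at z = 0. Lengths are in m, angles in rad, forces in N, time in s.
With the tool pointing down it reaches from about 0.35 to 0.975 m from the base axis. Payload 4.9 kg.
Tool frame: the origin (TCP) lies at the very end of the fingers, on their centre line; the grasp point (between the pads) lies 19 mm behind it; z points along the fingers, x is the direction in which the jaws open and shut, and the axes are right-handed (so a half turn about z gives the same grasp; the last joint's range is limited). The gripper opens to 85 mm and grips with 20 to 120 N. Pads are 22 mm wide; open, the fingers measure 114 mm over their backs; the gripper's body (76 mm by 85 mm) begins 54 mm behind the grasp point. The pads swing forward as they close: fully open they stand 13 mm farther back than shut.
Start: joints at [1.137, 0.053, 1.613, -0, 1.476, -0.119], TCP at [0.194, 0.594, 0.231] pointing down, gripper open.
Joint ranges: [-3.01, 3.01], [-1.01, 2.22], [0.06, 2.58], [-1.02, 4.17], [0.09, 2.62], [-3.14, 3.14]. Speed limits (rad/s): [2.57, 2.57, 3.14, 3.14, 3.14, 3.14].

INTERFACE

Orientations are given as a rotation vector (axis times angle).
In Python, from station import monitor, imaging, ticket gives the robot as it stands.
- The arm moves only by the tool step_arm, never from a script. Its argument "targets" is one flat list of numbers, 4 for each row, row after row: the shift along the tool's x, y, z in m, then the turn about the tool's z in rad. In form: [tx, ty, tz, roll, tx, ty, tz, roll, ...]. A call has 1 to 12 rows; each row is the pose to reach, as a shift and turn from the pose measured when the call began, along the tool's axes at that moment; what a row does not reach only later rows make up. A row lasts 1/12 s, in which the tool goes at most 41.7 mm and 7.16 degrees, less where a joint would pass 70% of its speed; a pose out of reach is approached as far as the arm can. A call with a gripper value outside its range is refused whole. "grip" is the finger opening in m, from 0 to 0.0854, set as the call begins (left out, the last holds). The fingers move at their own pace and stop on an object; "force" is the grip in N (left out, the last holds). Time passes only in rows, so rows that repeat a pose let the fingers close. It gives the time, the measured TCP pose, the force and the opening at its end, in the units of the state.
- monitor.get_obs(): the state, without advancing time (a new reading comes with each control period).
- imaging.get_image(name): name is "scene" or "top" or "wrist"; returns a dict with "color" (420x560x3 uint8, red, green, blue), "depth" (420x560 float32, m along the optical axis (not along the pixel's ray), 0 where there is no reading), "fov_y" (degrees; the focal length in pixels is half the picture's height over the tangent of half this angle, whatever the lens; pixels are square), "cx", "cy" (the principal point, pixels), "R" (3x3) and "t" (3): a world point X has camera coordinates R X + t. Camera axes: x right, y down, z forward; pixel columns grow to the right and rows downward; lengths in m; the calibration is good to about 2 mm. A picture is of the moment at which its call begins.
- ticket.finish_job(): hands the job in, once; it reports no verdict.
Trained networks look in a picture, given as the dict that the camera call returned (one of the last four; its "shot" number tells which), for a name from the list of things; names that differ only in an ending like _2 or _b are one class to them, and where a whole thing is asked for, a point or a joint stands for the part that bears it (a point fixed in the world has none). Each returns a list of dicts, best first, with "score" (0 to 1); they miss things now and then, are a little off and sometimes report something else, mostly with a low value. They report only what shows in the picture. A call takes as long as a camera call.
- imaging.search_frame(name, picture): "uv" ([column, row] in pixels, amid what is visible of it).
- imaging.mark_of(name, picture): "uv" ([column, row] in pixels: a listed point, or the origin of a listed thing).
The state is a dict: "t": time; "q": joint angles; "dq": joint speeds; "effort": joint torques, N m; "tool_pos": TCP position; "tool_rot": TCP orientation; "contact_force": force on the tool from outside, world axes, zero at the start; "wrist_torque": the same for the moment, N m; "opening": finger opening in m.
Only numpy, scipy, OpenCV 4.12 (cv2) and the standard library are available. Lean on these libraries where they do the work, as an engineer would, in place of code of your own. Each camera call takes 0.05 s, during which the arm holds its last target.

TASK

Lift the work lantern by its handle off the inspection stand and set it upright on the middle of the cork mat beside it. Then, of the four to six identical closed tins on the bench, find by lifting the one that still holds parts (it is much heavier) and stand it upright fully on the inspection stand, and stand every empty tin upright on the floor of the grey tray. Do not tip the lantern over, and leave the other things on the bench where they are.

Things in the scene. Friction and masses are not known exactly. Their poses are not given: they have to be found in the camera images.
- lamp: LED work lantern, grey and white, 84 mm diameter, 150 mm tall, 380-540 g, standing upright on the stand at the start. Origin at the centre of its underside, z up. Across its top runs a straight black handle bar along the lantern's own x axis: 80 mm long, 16 mm wide (y), 12 mm thick, its middle 144 mm above the origin; below it a free gap, 64 mm long and 38 mm high, above the lantern's cap.
- stand: fixed round metal inspection stand; flat top disc 130 mm in diameter, 45 mm above the bench. Origin on the bench under the centre of the disc, z up.
- stand_top (a point): centre of the stand's top face, 45 mm above the bench.
- cork_mat: fixed square cork mat, 150 x 150 mm, 5 mm thick, beside the stand (nearer to or farther from the robot than it). Origin at the centre of its underside.
- tray: fixed grey open tray, 280 mm (own x) by 210 mm (own y) outside, walls 5 mm thick and 30 mm high from the bench, floor 5 mm thick. Origin on the bench under its centre. Holds up to six tins as three along x by two along y.
- tray_floor (a point): centre of the tray's inner floor, 5 mm above the bench; axes as the tray's.
- tin1: closed plain metal parts tin, 56 mm diameter, 64 mm tall, bottom-heavy, with an 18 mm deep lid that stays on; standing upright on the bench, or absent. Origin at the centre of its underside, z up. All tins look the same; an empty one weighs 120-160 g, the loaded one 480-630 g.
- tin2: closed plain metal parts tin, 56 mm diameter, 64 mm tall, bottom-heavy, with an 18 mm deep lid that stays on; standing upright on the bench, or absent. Origin at the centre of its underside, z up. All tins look the same; an empty one weighs 120-160 g, the loaded one 480-630 g.
- tin3: closed plain metal parts tin, 56 mm diameter, 64 mm tall, bottom-heavy, with an 18 mm deep lid that stays on; standing upright on the bench, or absent. Origin at the centre of its underside, z up. All tins look the same; an empty one weighs 120-160 g, the loaded one 480-630 g.
- tin4: closed plain metal parts tin, 56 mm diameter, 64 mm tall, bottom-heavy, with an 18 mm deep lid that stays on; standing upright on the bench, or absent. Origin at the centre of its underside, z up. All tins look the same; an empty one weighs 120-160 g, the loaded one 480-630 g.
- tin5: closed plain metal parts tin, 56 mm diameter, 64 mm tall, bottom-heavy, with an 18 mm deep lid that stays on; standing upright on the bench, or absent. Origin at the centre of its underside, z up. All tins look the same; an empty one weighs 120-160 g, the loaded one 480-630 g.
- tin6: closed plain metal parts tin, 56 mm diameter, 64 mm tall, bottom-heavy, with an 18 mm deep lid that stays on; standing upright on the bench, or absent. Origin at the centre of its underside, z up. All tins look the same; an empty one weighs 120-160 g, the loaded one 480-630 g.
- tin7: closed plain metal parts tin, 56 mm diameter, 64 mm tall, bottom-heavy, with an 18 mm deep lid that stays on; standing upright on the bench, or absent. Origin at the centre of its underside, z up. All tins look the same; an empty one weighs 120-160 g, the loaded one 480-630 g.
- tin8: closed plain metal parts tin, 56 mm diameter, 64 mm tall, bottom-heavy, with an 18 mm deep lid that stays on; standing upright on the bench, or absent. Origin at the centre of its underside, z up. All tins look the same; an empty one weighs 120-160 g, the loaded one 480-630 g.
- spool: bystander: reel standing flat among the tins, 62 mm diameter, 50 mm tall, grey flanges; leave alone. Origin at the centre of its underside.
- bottle: bystander: small amber bottle with black cap near the stand and the cork mat, 42 mm diameter, 88 mm tall; leave alone. Origin at the centre of its underside.
- screwdriver: bystander: 200 mm screwdriver lying beyond the tins, away from the robot; leave alone. Origin at its middle, x along it.
- brush: bystander: 200 mm brush lying between the robot and the tins; leave alone. Origin at its middle, x along it.
- multimeter: bystander: handheld meter, 150 x 75 x 34 mm, lying beyond the tins, away from the robot; leave alone. Origin at the centre of its underside.

How it is judged:
On the way, in this order (a step that is already met when the one before it is completed fails the run):
1. the lantern stands upright on the middle of the cork mat (horizontal distance between lamp and cork_mat below 0.04 m and z of lamp in the frame of cork_mat below 0.012 m and angle between lamp's own z axis and vertical below 0.12 rad and linear speed of lamp below 0.03 m/s and contact force between lamp and the fingers below 0.5 N), for 0.2 s.
2. the loaded tin stands upright on the inspection stand (((distance between tin1 and stand_top below 0.04 m and contact force between tin1 and stand above 3.2 N and angle between tin1's own z axis and vertical below 0.15 rad and linear speed of tin1 below 0.03 m/s and contact force between tin1 and the fingers below 0.5 N) or (distance between tin2 and stand_top below 0.04 m and contact force between tin2 and stand above 3.2 N and angle between tin2's own z axis and vertical below 0.15 rad and linear speed of tin2 below 0.03 m/s and contact force between tin2 and the fingers below 0.5 N) or (distance between tin3 and stand_top below 0.04 m and contact force between tin3 and stand above 3.2 N and angle between tin3's own z axis and vertical below 0.15 rad and linear speed of tin3 below 0.03 m/s and contact force between tin3 and the fingers below 0.5 N) or (distance between tin4 and stand_top below 0.04 m and contact force between tin4 and stand above 3.2 N and angle between tin4's own z axis and vertical below 0.15 rad and linear speed of tin4 below 0.03 m/s and contact force between tin4 and the fingers below 0.5 N) or (distance between tin5 and stand_top below 0.04 m and contact force between tin5 and stand above 3.2 N and angle between tin5's own z axis and vertical below 0.15 rad and linear speed of tin5 below 0.03 m/s and contact force between tin5 and the fingers below 0.5 N) or (distance between tin6 and stand_top below 0.04 m and contact force between tin6 and stand above 3.2 N and angle between tin6's own z axis and vertical below 0.15 rad and linear speed of tin6 below 0.03 m/s and contact force between tin6 and the fingers below 0.5 N) or (distance between tin7 and stand_top below 0.04 m and contact force between tin7 and stand above 3.2 N and angle between tin7's own z axis and vertical below 0.15 rad and linear speed of tin7 below 0.03 m/s and contact force between tin7 and the fingers below 0.5 N) or (distance between tin8 and stand_top below 0.04 m and contact force between tin8 and stand above 3.2 N and angle between tin8's own z axis and vertical below 0.15 rad and linear speed of tin8 below 0.03 m/s and contact force between tin8 and the fingers below 0.5 N))), for 0.2 s.
At the end, for the whole second after the job is handed in: The lantern stands upright on the cork mat, its centre within 40 mm of the mat's centre; the loaded tin stands upright on the stand, its centre within 40 mm of the stand's (it alone weighs on it with over 3.2 N); every empty tin stands upright on the tray's floor, none stacked; all at rest (horizontal distance between lamp and cork_mat below 0.04 m and z of lamp in the frame of cork_mat below 0.012 m and angle between lamp's own z axis and vertical below 0.12 rad and linear speed of lamp below 0.03 m/s and ((distance between tin1 and stand_top below 0.04 m and contact force between tin1 and stand above 3.2 N and angle between tin1's own z axis and vertical below 0.15 rad and linear speed of tin1 below 0.03 m/s and contact force between tin1 and the fingers below 0.5 N) or (distance between tin2 and stand_top below 0.04 m and contact force between tin2 and stand above 3.2 N and angle between tin2's own z axis and vertical below 0.15 rad and linear speed of tin2 below 0.03 m/s and contact force between tin2 and the fingers below 0.5 N) or (distance between tin3 and stand_top below 0.04 m and contact force between tin3 and stand above 3.2 N and angle between tin3's own z axis and vertical below 0.15 rad and linear speed of tin3 below 0.03 m/s and contact force between tin3 and the fingers below 0.5 N) or (distance between tin4 and stand_top below 0.04 m and contact force between tin4 and stand above 3.2 N and angle between tin4's own z axis and vertical below 0.15 rad and linear speed of tin4 below 0.03 m/s and contact force between tin4 and the fingers below 0.5 N) or (distance between tin5 and stand_top below 0.04 m and contact force between tin5 and stand above 3.2 N and angle between tin5's own z axis and vertical below 0.15 rad and linear speed of tin5 below 0.03 m/s and contact force between tin5 and the fingers below 0.5 N) or (distance between tin6 and stand_top below 0.04 m and contact force between tin6 and stand above 3.2 N and angle between tin6's own z axis and vertical below 0.15 rad and linear speed of tin6 below 0.03 m/s and contact force between tin6 and the fingers below 0.5 N) or (distance between tin7 and stand_top below 0.04 m and contact force between tin7 and stand above 3.2 N and angle between tin7's own z axis and vertical below 0.15 rad and linear speed of tin7 below 0.03 m/s and contact force between tin7 and the fingers below 0.5 N) or (distance between tin8 and stand_top below 0.04 m and contact force between tin8 and stand above 3.2 N and angle between tin8's own z axis and vertical below 0.15 rad and linear speed of tin8 below 0.03 m/s and contact force between tin8 and the fingers below 0.5 N)) and (contact force between tin1 and stand above 3.2 N or (z of tin1 in the frame of tray_floor between -0.003 and 0.01 m and contact force between tin1 and tray above 0.4 N and angle between tin1's own z axis and vertical below 0.15 rad and linear speed of tin1 below 0.03 m/s)) and (contact force between tin2 and stand above 3.2 N or (z of tin2 in the frame of tray_floor between -0.003 and 0.01 m and contact force between tin2 and tray above 0.4 N and angle between tin2's own z axis and vertical below 0.15 rad and linear speed of tin2 below 0.03 m/s)) and (contact force between tin3 and stand above 3.2 N or (z of tin3 in the frame of tray_floor between -0.003 and 0.01 m and contact force between tin3 and tray above 0.4 N and angle between tin3's own z axis and vertical below 0.15 rad and linear speed of tin3 below 0.03 m/s)) and (contact force between tin4 and stand above 3.2 N or (z of tin4 in the frame of tray_floor between -0.003 and 0.01 m and contact force between tin4 and tray above 0.4 N and angle between tin4's own z axis and vertical below 0.15 rad and linear speed of tin4 below 0.03 m/s)) and (contact force between tin5 and stand above 3.2 N or (z of tin5 in the frame of tray_floor between -0.003 and 0.01 m and contact force between tin5 and tray above 0.4 N and angle between tin5's own z axis and vertical below 0.15 rad and linear speed of tin5 below 0.03 m/s)) and (contact force between tin6 and stand above 3.2 N or (z of tin6 in the frame of tray_floor between -0.003 and 0.01 m and contact force between tin6 and tray above 0.4 N and angle between tin6's own z axis and vertical below 0.15 rad and linear speed of tin6 below 0.03 m/s)) and (contact force between tin7 and stand above 3.2 N or (z of tin7 in the frame of tray_floor between -0.003 and 0.01 m and contact force between tin7 and tray above 0.4 N and angle between tin7's own z axis and vertical below 0.15 rad and linear speed of tin7 below 0.03 m/s)) and (contact force between tin8 and stand above 3.2 N or (z of tin8 in the frame of tray_floor between -0.003 and 0.01 m and contact force between tin8 and tray above 0.4 N and angle between tin8's own z axis and vertical below 0.15 rad and linear speed of tin8 below 0.03 m/s))); the robot touches nothing.
It fails at once if the lantern is tipped by more than about 45 degrees (angle between lamp's own z axis and vertical above 0.8 rad).
It fails at once if a bystander (reel, bottle, screwdriver, brush or meter) is moved by more than 50 mm (distance of any of spool, bottle, screwdriver, brush, multimeter from where it was at the start of the episode above 0.05 m).
Of tin1, tin3, tin6, tin8 only 2 to 4 are there at a start; the rules pass over those that are not, and their reading is None.
Of tin4, tin7 only 1 to 1 are there at a start; the rules pass over those that are not, and their reading is None.
Of tin2, tin5 only 1 to 1 are there at a start; the rules pass over those that are not, and their reading is None.
At some moment in a run one of tin1, tin2, tin3, tin4, tin5, tin6, tin7, tin8 may be knocked a few centimetres aside while the robot is not near it.
It also fails if it takes over 210 s, if anything falls off the work surface, if the arm or the gripper's body presses on something with over 40 N, if the wrist force passes 120 N, or if a joint passes its speed limit or range.

## Working session

There is one attempt and no reset: what is moved stays moved. The work goes in short steps, Python scripts to look and compute and a tool call to move; the robot and the scene stay as the last step left them, time stands still between calls to the robot, and variables do not carry over. Pictures are saved under pics/ and viewed, and the job is handed in when it is done.

Besides the shell and the picture viewer there is one more tool, called after "Call:" as name(argument=value, ...), one argument or row to a line, values as JSON. step_arm: Moves the arm, as the interface text tells. Its arguments: {"type":"object","properties":{"targets":{"type":"array","items":{"type":"number"}},"grip":{"type":"number"},"force":{"type":"number"}},"required":["targets"]}

```bash
ls; mkdir -p pics
python3 - <<'E'
from station import monitor, imaging
import cv2
print(monitor.get_obs())
for n in ["scene","top","wrist"]:
    im=imaging.get_image(n)
    cv2.imwrite(f"pics/{n}0.png",im["color"][:,:,::-1])
    print(n,im["fov_y"],im["cx"],im["cy"],im["R"],im["t"],im.keys())
E
```

```text
pics
{'t': 0.0, 'q': array([ 1.13701022e+00,  5.33314442e-02,  1.61431420e+00,  5.62331324e-06,
        1.47597375e+00, -1.19003926e-01]), 'dq': array([ 0.00113816,  0.00098044,  0.00101193,  0.00102621, -0.00085869,
        0.00129322]), 'effort': array([ 1.46449594e-03, -3.93670249e+01, -3.70186293e+01,  7.36181300e-05,
        6.58624631e-03,  1.47062991e-05]), 'tool_pos': array([0.19324212, 0.59371945, 0.2300667 ]), 'tool_rot': array([ 2.54138111,  1.84521132, -0.00278343]), 'contact_force': array([-0.12244109,  0.50555871, -1.15532091]), 'wrist_torque': array([ 0.0356586 , -0.00682491,  0.01482456]), 'opening': 0.0855191716987816}
scene 50.049394567531735 277.12366893877936 212.06819137736593 [[-0.62779221  0.77830888  0.01059337]
 [ 0.64854871  0.53055501 -0.54579845]
 [-0.43042015 -0.33577771 -0.83784953]] [ 0.38997597 -0.31317458  1.47563114] dict_keys(['color', 'depth', 'fov_y', 'cx', 'cy', 'R', 't', 'shot'])
top 45.474239188164674 279.38345137030717 208.35666486497263 [[ 0.04772921 -0.99885509  0.00322838]
 [-0.97827875 -0.04739823 -0.20180214]
 [ 0.20172412  0.0064736  -0.97942099]] [-0.07820621  0.58295165  1.22536631] dict_keys(['color', 'depth', 'fov_y', 'cx', 'cy', 'R', 't', 'shot'])
wrist 59.6458399861257 279.1414479507771 205.52533789602296 [[ 0.31052954  0.95056321 -0.00099538]
 [ 0.90460037 -0.29519242  0.30750544]
 [ 0.29200953 -0.09638994 -0.9515458 ]] [-0.6236248  -0.03947286  0.37912697] dict_keys(['color', 'depth', 'fov_y', 'cx', 'cy', 'R', 't', 'shot'])
```

View pics/scene0.png

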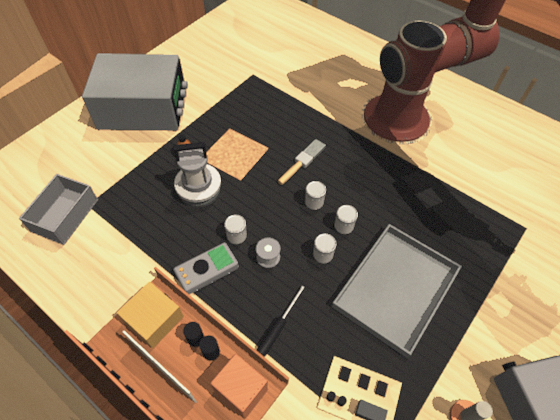

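View pics/top0.png

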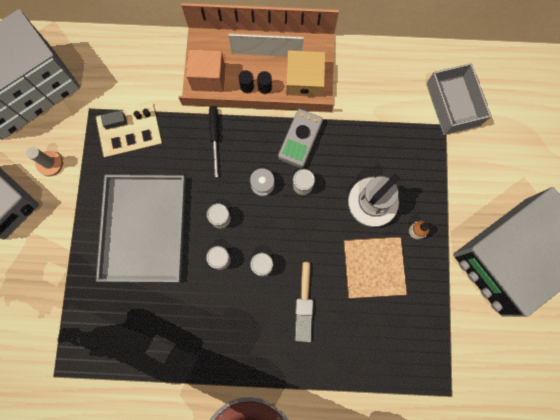

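View pics/wrist0.png

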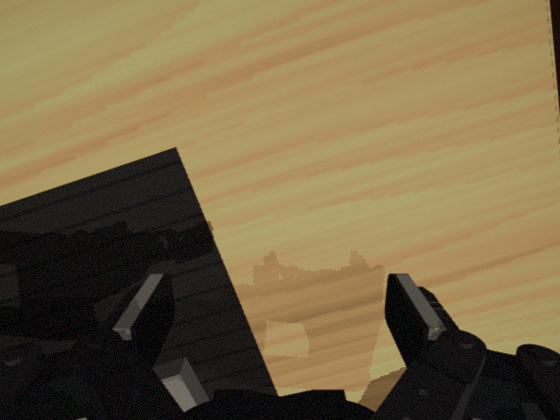

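Top view shows four tins near (304,182), (218,216), (218,258) and (261,265), with the spool at (262,181). The lantern is on the stand at (378,195), the mat at (375,268) and the tray at (142,229). Next I'll measure them.

```bash
cat > h.py <<'E'
import numpy as np, cv2
from station import monitor, imaging
from scipy.spatial.transform import Rotation as Ro
def f(im): return im["color"].shape[0]/2/np.tan(np.radians(im["fov_y"])/2)
def cloud(im):
    d=im["depth"]; v,u=np.indices(d.shape); F=f(im)
    P=np.stack([(u-im["cx"])/F*d,(v-im["cy"])/F*d,d],-1)
    W=(P-im["t"])@im["R"]
    W[d==0]=np.nan
    return W
def ray(im,uv,z):
    F=f(im); c=np.array([(uv[0]-im["cx"])/F,(uv[1]-im["cy"])/F,1])
    o=-im["R"].T@im["t"]; d=im["R"].T@c
    return o+d*(z-o[2])/d[2]
def proj(im,X):
    c=im["R"]@np.array(X)+im["t"]; F=f(im)
    return c[:2]/c[2]*F+[im["cx"],im["cy"]]
def comps(im,zlo,zhi,xr=(0.2,1.1),yr=(-.6,.6),amin=60):
    W=cloud(im); m=(W[...,2]>zlo)&(W[...,2]<zhi)&(W[...,0]>xr[0])&(W[...,0]<xr[1])&(W[...,1]>yr[0])&(W[...,1]<yr[1])
    n,l,s,c=cv2.connectedComponentsWithStats(m.astype(np.uint8))
    out=[]
    for i in range(1,n):
        if s[i,4]<amin: continue
        p=W[l==i]; (cx,cy),r=cv2.minEnclosingCircle(p[:,:2].astype(np.float32))
        out.append((np.round(p.mean(0),4),np.round([cx,cy,r],4),s[i,4],c[i].round()))
    return out
def delta(target,roll=0,o=None):
    o=o or monitor.get_obs()
    R=Ro.from_rotvec(o["tool_rot"]).as_matrix()
    return R.T@(np.array(target)-o["tool_pos"])
E
python3 - <<'E'
from h import *
names=["lamp","stand","stand_top","cork_mat","tray","tin1","spool","bottle"]
for n in ["top","scene"]:
    im=imaging.get_image(n); W=cloud(im)
    for k in names:
        for fn in ("search_frame","mark_of"):
            try: r=getattr(imaging,fn)(k,im)
            except Exception as e: print(e); continue
            for q in r[:8]:
                u,v=np.round(q["uv"]).astype(int)
                if 0<=u<560 and 0<=v<420: print(n,fn,k,round(q["score"],2),u,v,W[v,u].round(3),ray(im,q["uv"],0).round(3)[:2])
    for c in comps(im,0.058,0.072): print("tins z",n,c)
    for c in comps(im,0.04,0.054): print("45-ish",n,c)
    for c in comps(im,0.1,0.25): print("hi",n,c)
    for c in comps(im,0.02,0.035): print("30",n,c)
E
```

```text
top search_frame lamp 0.72 378 193 [ 0.606 -0.277  0.192] [ 0.654 -0.314]
top search_frame lamp 0.18 302 138 [ 0.786 -0.101  0.039] [ 0.8   -0.104]
top mark_of lamp 0.88 374 200 [ 0.59  -0.268  0.189] [ 0.633 -0.304]
top mark_of stand 0.65 372 203 [ 0.59  -0.27   0.154] [ 0.625 -0.297]
top mark_of stand 0.36 372 266 [ 0.455 -0.299  0.004] [ 0.455 -0.299]
top search_frame stand_top 0.68 362 214 [ 0.584 -0.264  0.048] [ 0.594 -0.273]
top mark_of stand_top 0.67 374 202 [ 0.589 -0.272  0.172] [ 0.627 -0.304]
top mark_of stand_top 0.55 420 229 [ 0.548 -0.407  0.072] [ 0.56  -0.426]
top search_frame cork_mat 0.56 375 266 [ 0.455 -0.307  0.007] [ 0.455 -0.307]
top mark_of cork_mat 0.96 373 267 [ 0.453 -0.302  0.005] [ 0.453 -0.302]
top search_frame tray 0.63 142 229 [0.524 0.311 0.004] [0.525 0.312]
top mark_of tray 0.71 144 228 [0.527 0.307 0.003] [0.526 0.307]
top mark_of tray 0.39 301 140 [ 0.783 -0.099  0.032] [ 0.795 -0.1  ]
top search_frame tin1 0.94 219 258 [0.451 0.095 0.063] [0.458 0.103]
top search_frame tin1 0.9 299 180 [ 0.663 -0.097  0.062] [ 0.678 -0.099]
top search_frame tin1
[... 11273 characters left out ...]
ay([398., 289.]))
30 scene (array([ 0.8001, -0.0881,  0.0317]), array([ 0.7958, -0.0909,  0.081 ]), np.int32(1159), array([205., 268.]))
30 scene (array([0.8868, 0.048 , 0.0276]), array([0.8854, 0.0322, 0.2101]), np.int32(216), array([224., 329.]))
30 scene (array([ 0.9715, -0.0481,  0.0278]), array([ 0.9706, -0.0478,  0.0497]), np.int32(111), array([167., 330.]))
30 scene (array([0.8273, 0.1477, 0.0236]), array([0.8236, 0.149 , 0.0511]), np.int32(334), array([271., 336.]))
30 scene (array([0.8484, 0.3337, 0.0287]), array([0.8477, 0.3333, 0.0091]), np.int32(64), array([331., 396.]))
30 scene (array([0.8409, 0.3573, 0.0284]), array([0.8398, 0.3572, 0.0094]), np.int32(70), array([342., 400.]))
```

Run:
```python
from h import *
for n in ["top","scene"]:
    im=imaging.get_image(n); W=cloud(im)
    m=(W[...,2]>0.183)&(abs(W[...,0]-.62)<.08)&(abs(W[...,1]+.29)<.08)
    p=W[m]; print(n,"handle",len(p),p.mean(0).round(4),np.percentile(p[:,2],[5,50,95]).round(4),cv2.minAreaRect((p[:,:2]*1000).astype(np.float32)))
    c=im["color"].astype(int); 
    m=(W[...,2]<0.02)&(abs(W[...,0]-.46)<.12)&(abs(W[...,1]+.3)<.12)&(c[...,0]-c[...,2]>35)&(c[...,0]>90)
    k=cv2.connectedComponentsWithStats(m.astype(np.uint8)); i=1+np.argmax(k[2][1:,4])
    p=W[k[1]==i]; print("mat",len(p),p.mean(0).round(4),cv2.minAreaRect((p[:,:2]*1000).astype(np.float32)))
    m=(W[...,2]>0.018)&(W[...,2]<0.04)&(abs(W[...,0]-.527)<.18)&(abs(W[...,1]-.31)<.15)
    p=W[m]; print("tray",cv2.minAreaRect((p[:,:2]*1000).astype(np.float32)))
    m=(W[...,2]>0.03)&(abs(W[...,0]-.55)<.04)&(abs(W[...,1]+.41)<.04)
    p=W[m]; print("bottle",p.mean(0),p[:,2].max())
    x0=[330,150,450,310] if n=="top" else [140,110,290,230]
    cv2.imwrite(f"pics/{n}_crop.png",cv2.resize(im["color"][x0[1]:x0[3],x0[0]:x0[2],::-1],None,fx=4,fy=4))
o=monitor.get_obs(); print(Ro.from_rotvec(o["tool_rot"]).as_matrix().round(3))
```

```text
top handle 237 [ 0.6193 -0.2932  0.1947] [0.1905 0.1948 0.1981] ((620.911865234375, -294.35028076171875), (15.887024879455566, 80.91455078125), 48.705787658691406)
mat 3444 [ 0.4524 -0.3059  0.0051] ((453.8861083984375, -306.8838806152344), (154.51992797851562, 154.7550811767578), 6.282622814178467)
tray ((525.63720703125, 308.6350402832031), (281.12457275390625, 213.09445190429688), 2.228909730911255)
bottle [ 0.54925878 -0.4087967   0.06359906] 0.0952149588567379
scene handle 214 [ 0.6237 -0.2874  0.1922] [0.1857 0.193  0.196 ] ((622.558837890625, -288.7610168457031), (18.873760223388672, 78.53346252441406), 48.68587112426758)
mat 1879 [ 0.4538 -0.3001  0.0036] ((451.7572326660156, -305.0723876953125), (159.07203674316406, 158.02911376953125), 5.787874221801758)
tray ((527.1090698242188, 312.9649658203125), (284.6259765625, 210.1517333984375), 2.2729344367980957)
bottle [ 0.55629576 -0.40729673  0.07395447] 0.09318076834877967
[[ 0.31   0.951 -0.   ]
 [ 0.951 -0.31   0.   ]
 [ 0.    -0.    -1.   ]]
```

View pics/top_crop.png

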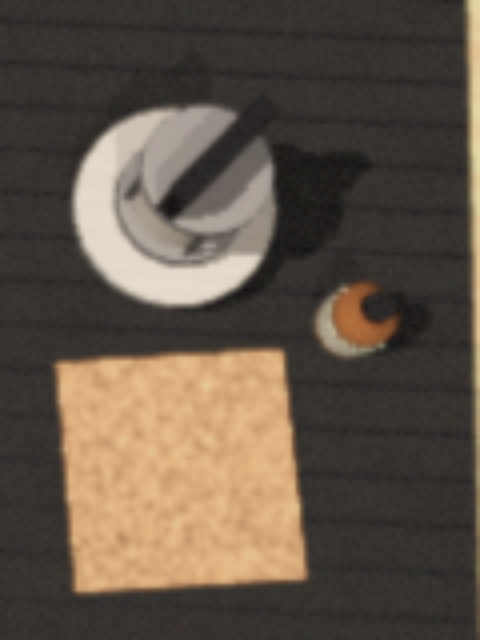

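View pics/scene_crop.png

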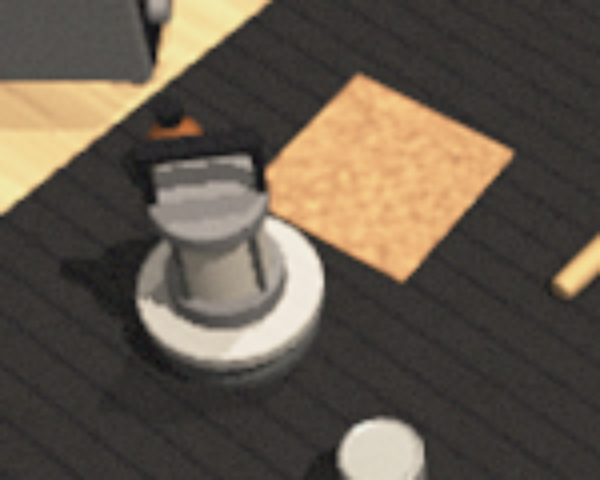

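Measured so far:
- Handle centre is about (0.622, -0.291), top 0.195, jaw axis at 48.7°.
- Mat is at (0.453, -0.306).
- Tray is at (0.526, 0.311), yaw 2.2°.

Heights agree with the text. I'll move above the lantern.

Call:
step_arm(
  targets=[-0.709, 0.682, -0.04, 0.407, -0.709, 0.682, -0.04, 0.407, -0.709, 0.682, -0.04, 0.407, -0.709, 0.682, -0.04, 0.407, -0.709, 0.682, -0.04, 0.407, -0.709, 0.682, -0.04, 0.407, -0.709, 0.682, -0.04, 0.407, -0.709, 0.682, -0.04, 0.407, -0.709, 0.682, -0.04, 0.407, -0.709, 0.682, -0.04, 0.407, -0.709, 0.682, -0.04, 0.407, -0.709, 0.682, -0.04, 0.407],
  grip=0.0854,
  force=60,
)

```text
t: 2.95
tool_pos: [0.4118, 0.1428, 0.2522]
tool_rot: [2.862, 1.294, 0.002]
contact_force: [0.7, 1.1, 1.0]
opening: 0.0852
```

```bash
cat >> h.py <<'E'
def yaw(o=None):
    o=o or monitor.get_obs(); R=Ro.from_rotvec(o["tool_rot"]).as_matrix()
    return np.degrees(np.arctan2(R[1,0],R[0,0]))
def go(x,y,z,yawdeg=None):
    o=monitor.get_obs(); d=delta((x,y,z),o=o)
    w=yaw(o); r=0 if yawdeg is None else -np.radians((yawdeg-w+90)%180-90)
    print("t",round(o["t"],2),"pos",o["tool_pos"].round(4),"yaw",w.round(1),"F",o["contact_force"].round(2),"op",round(o["opening"],4),"q1,6",o["q"][[0,5]].round(2),"\n delta",d.round(4),"roll",round(r,3))
E
python3 -c "
from h import *
go(.6217,-.2915,.27,48.7)"
```

```text
t 2.95 pos [0.4118 0.1428 0.2522] yaw 48.7 F [0.72 1.05 1.01] op 0.0852 q1,6 [ 0.16 -0.69] 
 delta [-0.1873  0.4445 -0.0177] roll -0.001
```

Call:
step_arm(
  targets=[-0.187, 0.444, -0.018, 0, -0.187, 0.444, -0.018, 0, -0.187, 0.444, -0.018, 0, -0.187, 0.444, -0.018, 0, -0.187, 0.444, -0.018, 0, -0.187, 0.444, -0.018, 0, -0.187, 0.444, -0.018, 0, -0.187, 0.444, -0.018, 0, -0.187, 0.444, -0.018, 0, -0.187, 0.444, -0.018, 0, -0.187, 0.444, -0.018, 0, -0.187, 0.444, -0.018, 0],
)

```text
t: 3.95
tool_pos: [0.6223, -0.2947, 0.2699]
tool_rot: [2.863, 1.29, 0.002]
contact_force: [0.2, 0.8, 0.6]
opening: 0.0852
```

Run:
```python
from h import *
go(.6217,-.2915,.168,48.7)
im=imaging.get_image("wrist"); cv2.imwrite("pics/w1.png",im["color"][:,:,::-1]); W=cloud(im)
m=(W[...,2]>0.18)&(W[...,2]<0.21)&(abs(W[...,0]-.62)<.08)&(abs(W[...,1]+.29)<.08)
p=W[m]; print(len(p),p.mean(0),cv2.minAreaRect((p[:,:2]*1000).astype(np.float32)))
```

```text
t 3.95 pos [ 0.6223 -0.2947  0.2699] yaw 48.5 F [0.18 0.85 0.63] op 0.0852 q1,6 [-0.55 -1.4 ] 
 delta [ 0.002  -0.0027  0.1019] roll -0.003
3029 [ 0.61879224 -0.29054303  0.19393403] ((621.3056030273438, -292.8164367675781), (15.997269630432129, 79.57036590576172), 48.23954391479492)
```

View pics/w1.png

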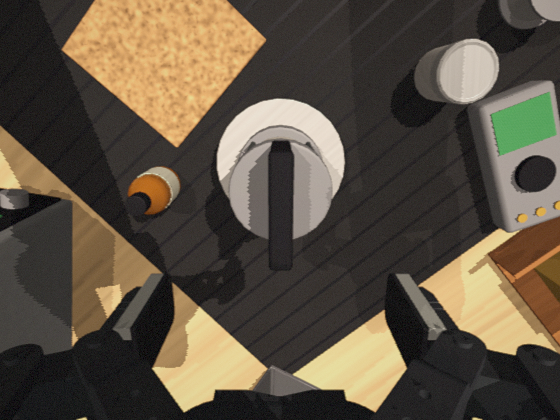

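Wrist view shows the bar upright at (281,205), centred between the fingers and agreeing with the other views. I'll descend and close.

Call:
step_arm(
  targets=[0.001, -0.002, 0.03, 0, 0.001, -0.002, 0.06, 0, 0.001, -0.002, 0.09, 0, 0.001, -0.002, 0.102, 0, 0.001, -0.002, 0.102, 0, 0.001, -0.002, 0.102, 0],
)

```text
t: 4.5
tool_pos: [0.6222, -0.2955, 0.1675]
tool_rot: [2.863, 1.287, 0.001]
contact_force: [0.7, 0.2, 1.0]
opening: 0.0857
```

Call:
step_arm(
  targets=[0, 0, 0, 0, 0, 0, 0, 0, 0, 0, 0, 0, 0, 0, 0, 0, 0, 0, 0, 0, 0, 0, 0, 0, 0, 0, 0, 0, 0, 0, 0, 0, 0, 0, 0, 0],
  grip=0,
  force=60,
)

```text
t: 5.25
tool_pos: [0.6228, -0.2954, 0.1683]
tool_rot: [2.862, 1.287, 0.003]
contact_force: [1.3, 2.4, 3.4]
opening: 0.0149
```

Call:
step_arm(
  targets=[0, 0, -0.01, 0, 0, 0, -0.02, 0, 0, 0, -0.035, 0, 0, 0, -0.05, 0, 0, 0, -0.05, 0, 0, 0, -0.05, 0],
)

```text
t: 5.75
tool_pos: [0.6235, -0.296, 0.221]
tool_rot: [2.859, 1.285, 0.006]
contact_force: [-0.6, 0.5, -5.7]
opening: 0.0152
```

Run:
```python
from h import *
go(.453,-.306,.20,48.5)
for n in ["scene","top"]:
    im=imaging.get_image(n); W=cloud(im); cv2.imwrite(f"pics/{n}2.png",im["color"][:,:,::-1])
```

```text
t 5.75 pos [ 0.6235 -0.296   0.221 ] yaw 48.4 F [-0.61  0.47 -5.67] op 0.0152 q1,6 [-0.55 -1.4 ] 
 delta [-0.1207 -0.121   0.0199] roll -0.002
```

View pics/scene2.png

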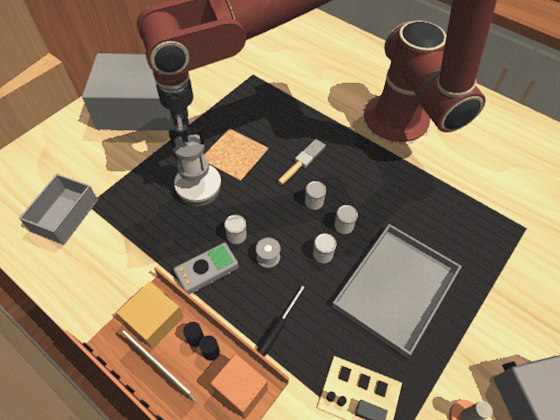

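Lantern is lifted cleanly (about 5 N shift, opening 15 mm). I'll carry it to the mat.

Call:
step_arm(
  targets=[-0.005, -0.005, 0, 0, -0.017, -0.016, 0, 0, -0.033, -0.032, 0, 0, -0.05, -0.048, 0, 0, -0.067, -0.064, 0, 0, -0.084, -0.081, 0, 0, -0.1, -0.096, 0.0, 0, -0.113, -0.109, 0.01, 0, -0.121, -0.116, 0.02, 0, -0.123, -0.118, 0.03, 0, -0.123, -0.118, 0.04, 0, -0.123, -0.118, 0.04, 0],
)

```text
t: 6.85
tool_pos: [0.4513, -0.3077, 0.1741]
tool_rot: [-2.864, -1.287, 0.001]
contact_force: [-0.7, 0.3, -5.7]
opening: 0.015
```

Run:
```python
from h import *
go(.454,-.3095,.128,48.5)
for n in ["scene","top"]:
    im=imaging.get_image(n); W=cloud(im); cv2.imwrite(f"pics/{n}3.png",im["color"][:,:,::-1])
```

```text
t 6.85 pos [ 0.4513 -0.3077  0.1741] yaw 48.4 F [-0.7   0.29 -5.7 ] op 0.015 q1,6 [-0.73 -1.58] 
 delta [0.0004 0.0033 0.0461] roll -0.002
```

View pics/scene3.png

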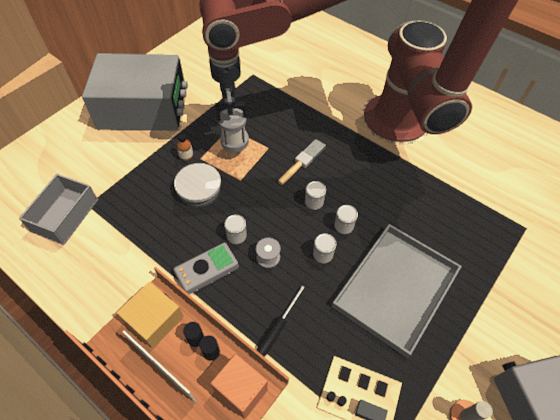

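Lantern hangs upright over the mat, near (233,140). I'll lower it and watch the force.

Call:
step_arm(
  targets=[0, 0.003, 0.012, 0, 0, 0.003, 0.024, 0, 0, 0.003, 0.034, 0, 0, 0.003, 0.039, 0, 0, 0.003, 0.042, 0, 0, 0.003, 0.044, 0, 0, 0.003, 0.044, 0],
)

```text
t: 7.53
tool_pos: [0.455, -0.3104, 0.1322]
tool_rot: [2.864, 1.289, 0.001]
contact_force: [0.3, -0.5, -4.8]
opening: 0.0153
```

Call:
step_arm(
  targets=[-0.001, 0, 0.002, 0, -0.001, 0, 0.003, 0, -0.001, 0, 0.004, 0, -0.001, 0, 0.005, 0, -0.001, 0, 0.005, 0],
)

```text
t: 7.95
tool_pos: [0.4547, -0.3115, 0.1282]
tool_rot: [2.863, 1.288, 0.002]
contact_force: [-0.3, 1.4, -1.5]
opening: 0.0149
```

Call:
step_arm(
  targets=[0, 0, 0.001, 0, 0, 0, 0.001, 0, 0, 0, 0.001, 0, 0, 0, 0.001, 0, 0, 0, 0.001, 0, 0, 0, 0.001, 0, 0, 0, 0.001, 0],
  grip=0.0854,
)

```text
t: 8.53
tool_pos: [0.4548, -0.3116, 0.1273]
tool_rot: [2.863, 1.288, 0.002]
contact_force: [-0.1, 0.3, 0.8]
opening: 0.0855
```

Call:
step_arm(
  targets=[0, 0, -0.03, 0, 0, 0, -0.06, 0, 0, 0, -0.09, 0, 0, 0, -0.12, 0, 0, 0, -0.12, 0],
)

```text
t: 8.95
tool_pos: [0.457, -0.3136, 0.2555]
tool_rot: [2.853, 1.283, 0.01]
contact_force: [0.3, -0.1, 1.4]
opening: 0.0854
```

```bash
cat >> h.py <<'E'
def tins(cams=("top","scene")):
    for n in cams:
        im=imaging.get_image(n)
        for c in comps(im,0.055,0.074,xr=(.3,.85),yr=(-.48,.5)): print(n,c[1],c[2])
def save(n,name):
    im=imaging.get_image(n); cv2.imwrite(f"pics/{name}.png",im["color"][:,:,::-1]); return im
E
python3 - <<'E'
from h import *
go(.4425,-.01,.2)
for n in ["scene","top"]:
    im=save(n,n+"4"); W=cloud(im)
    m=(W[...,2]>0.1)&(abs(W[...,0]-.453)<.06)&(abs(W[...,1]+.306)<.06)&(W[...,2]<.165)
    p=W[m]; print(n,len(p),cv2.minEnclosingCircle(p[:,:2].astype(np.float32)),p[:,2].max())
tins()
E
```

```text
t 8.95 pos [ 0.457  -0.3136  0.2555] yaw 48.4 F [ 0.26 -0.07  1.43] op 0.0854 q1,6 [-0.74 -1.58] 
 delta [ 0.2175 -0.2131  0.0523] roll 0
scene 633 ((0.455856591463089, -0.3050948977470398), 0.04111650213599205) 0.1585172157153274
top 279 ((0.45416930317878723, -0.310800164937973), 0.03965044021606445) 0.15996724781309762
top [ 0.6648 -0.1098  0.0287] 360
top [0.563  0.1065 0.0282] 372
top [0.4539 0.0995 0.0281] 386
top [ 0.4417 -0.0114  0.0281] 391
scene [ 0.464  -0.2951  0.0317] 91
scene [ 0.5574 -0.4055  0.0198] 80
scene [ 0.4441 -0.0072  0.0292] 279
scene [0.4564 0.1055 0.0288] 307
scene [ 0.6678 -0.1055  0.0293] 320
scene [0.5648 0.1122 0.0292] 349
```

View pics/scene4.png

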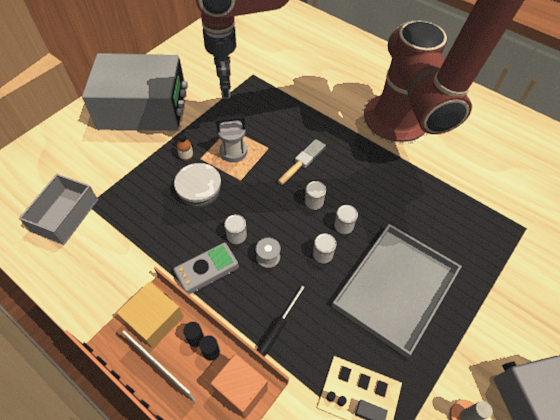

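Lantern stands at about (0.455, -0.307), centred on the mat. Tin A at (0.443, -0.0095) is next.

Call:
step_arm(
  targets=[0.027, -0.027, 0, -0.12, 0.054, -0.053, 0, -0.24, 0.081, -0.08, 0, -0.36, 0.108, -0.106, 0.02, -0.48, 0.136, -0.133, 0.05, -0.6, 0.163, -0.16, 0.08, -0.7, 0.19, -0.187, 0.11, -0.761, 0.218, -0.213, 0.132, -0.761, 0.218, -0.213, 0.132, -0.761, 0.218, -0.213, 0.132, -0.761],
)

```text
t: 9.98
tool_pos: [0.4346, -0.0027, 0.1076]
tool_rot: [-2.17, -2.258, 0.008]
contact_force: [0.5, -0.4, -0.8]
opening: 0.0849
```

Run:
```python
from h import *
go(.443,-.0095,.015,92)
im=save("wrist","w5")
W=cloud(im); m=(W[...,2]>.055)&(W[...,2]<.072)
for c in comps(im,.055,.072): print(c)
```

```text
t 9.98 pos [ 0.4346 -0.0027  0.1076] yaw 92.3 F [ 0.48 -0.41 -0.83] op 0.0849 q1,6 [-0.18 -1.79] 
 delta [-0.0075  0.0091  0.0925] roll 0.005
(array([ 0.4404, -0.0101,  0.0621]), array([ 0.4422, -0.0103,  0.0282]), np.int32(7224), array([266., 246.]))
(array([0.4504, 0.1009, 0.062 ]), array([0.4537, 0.1011, 0.0283]), np.int32(6365), array([460., 269.]))
```

View pics/w5.png

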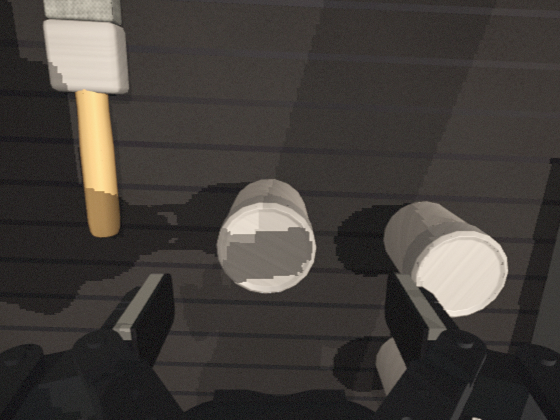

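Tin A appears at (266,246), measured (0.442, -0.010), agreeing across views. I'll align, descend and grip.

Call:
step_arm(
  targets=[-0.007, 0.008, 0.0, 0, -0.007, 0.008, 0.03, 0, -0.007, 0.008, 0.06, 0, -0.007, 0.008, 0.085, 0, -0.007, 0.008, 0.092, 0, -0.007, 0.008, 0.092, 0],
)

```text
t: 10.53
tool_pos: [0.4418, -0.0115, 0.0155]
tool_rot: [-2.171, -2.256, 0.011]
contact_force: [-0.6, -1.1, 0.3]
opening: 0.0855
```

Call:
step_arm(
  targets=[0, 0, 0, 0, 0, 0, 0, 0, 0, 0, 0, 0, 0, 0, 0, 0, 0, 0, 0, 0],
  grip=0.04,
  force=50,
)

```text
t: 10.95
tool_pos: [0.4437, -0.012, 0.0176]
tool_rot: [-2.174, -2.258, 0.008]
contact_force: [0.6, -1.1, 6.5]
opening: 0.055
```

Call:
step_arm(
  targets=[0, 0, -0.015, 0, 0, 0, -0.035, 0, 0, 0, -0.06, 0, 0, 0, -0.08, 0, 0, 0, -0.085, 0, 0, 0, -0.085, 0, 0, 0, -0.085, 0],
)

```text
t: 11.53
tool_pos: [0.4439, -0.012, 0.1018]
tool_rot: [-2.173, -2.258, 0.008]
contact_force: [-0.2, 0.2, -1.7]
opening: 0.0551
```

Run:
```python
from h import *
go(.526-.08,.311-.003,.12,92)
go(.526+.08,.311+.003,.12,92)
go(.6215,-.2905,.16,92)
print(monitor.get_obs()["effort"])
```

```text
t 11.53 pos [ 0.4439 -0.012   0.1018] yaw 92.2 F [-0.15  0.15 -1.67] op 0.0551 q1,6 [-0.19 -1.8 ] 
 delta [ 0.3197  0.0142 -0.0178] roll 0.003
t 11.53 pos [ 0.4439 -0.012   0.1018] yaw 92.2 F [-0.15  0.15 -1.67] op 0.0551 q1,6 [-0.19 -1.8 ] 
 delta [ 0.3196  0.1743 -0.0192] roll 0.003
t 11.53 pos [ 0.4439 -0.012   0.1018] yaw 92.2 F [-0.15  0.15 -1.67] op 0.0551 q1,6 [-0.19 -1.8 ] 
 delta [-0.285   0.1663 -0.0602] roll 0.003
[-2.00517759e-03 -2.42369413e+01 -3.65565133e+01 -1.91686944e-03
 -6.71465488e-03 -2.17838501e-04]
```

Fz ≈ -1.7 N, so tin A is empty. It goes in the near tray slot.

Call:
step_arm(
  targets=[0.01, 0.001, -0.018, 0, 0.035, 0.002, -0.02, 0, 0.065, 0.003, -0.02, 0, 0.1, 0.005, -0.02, 0, 0.135, 0.007, -0.02, 0, 0.17, 0.009, -0.02, 0, 0.205, 0.01, -0.02, 0, 0.24, 0.012, -0.02, 0, 0.275, 0.013, -0.02, 0, 0.305, 0.014, -0.02, 0, 0.32, 0.014, -0.01, 0, 0.32, 0.014, 0.01, 0],
)

```text
t: 12.53
tool_pos: [0.4459, 0.3117, 0.0924]
tool_rot: [-2.169, -2.262, 0.004]
contact_force: [-0.2, 0.3, -1.7]
opening: 0.0551
```

Run:
```python
from h import *
go(.446,.308,.024,92)
```

```text
t 12.53 pos [0.4459 0.3117 0.0924] yaw 92.4 F [-0.15  0.34 -1.73] op 0.0551 q1,6 [ 0.47 -1.14] 
 delta [-0.004   0.0004  0.0684] roll 0.007
```

Call:
step_arm(
  targets=[-0.004, 0, 0.02, 0, -0.004, 0, 0.04, 0, -0.004, 0, 0.055, 0, -0.004, 0, 0.064, 0, -0.004, 0, 0.067, 0, -0.004, 0, 0.069, 0, -0.004, 0, 0.069, 0],
)

```text
t: 13.12
tool_pos: [0.4447, 0.3076, 0.0227]
tool_rot: [-2.169, -2.261, 0.008]
contact_force: [0.9, 0.4, -0.1]
opening: 0.055
```

Call:
step_arm(
  targets=[0, 0, 0, 0, 0, 0, 0, 0, 0, 0, 0, 0, 0, 0, 0, 0],
  grip=0.0854,
)

```text
t: 13.45
tool_pos: [0.4448, 0.3075, 0.0227]
tool_rot: [-2.169, -2.261, 0.008]
contact_force: [0.3, -0.1, -0.2]
opening: 0.0849
```

Call:
step_arm(
  targets=[0, 0, -0.03, 0, 0, 0, -0.06, 0, 0, 0, -0.09, 0, 0, 0, -0.09, 0],
)

```text
t: 13.78
tool_pos: [0.4498, 0.3094, 0.1201]
tool_rot: [-2.172, -2.264, -0.01]
contact_force: [0.9, 0.4, 1.3]
opening: 0.0851
```

Run:
```python
from h import *
go(.455,.1015,.11,92)
save("scene","s6")
tins()
```

```text
t 13.78 pos [0.4498 0.3094 0.1201] yaw 92.4 F [0.92 0.42 1.32] op 0.0851 q1,6 [ 0.46 -1.15] 
 delta [-0.208  -0.0035  0.0085] roll 0.007
top [ 0.6649 -0.1091  0.0283] 358
top [0.5625 0.1068 0.0283] 378
top [ 0.5517 -0.4144  0.0199] 120
top [0.4539 0.0991 0.0284] 387
top [0.4353 0.2969 0.0217] 167
scene [ 0.4634 -0.2963  0.0314] 92
scene [ 0.5573 -0.4079  0.0187] 86
scene [0.4569 0.1033 0.029 ] 308
scene [ 0.6674 -0.1041  0.0288] 323
scene [0.5653 0.1119 0.029 ] 350
scene [0.4469 0.3086 0.0294] 392
```

View pics/s6.png

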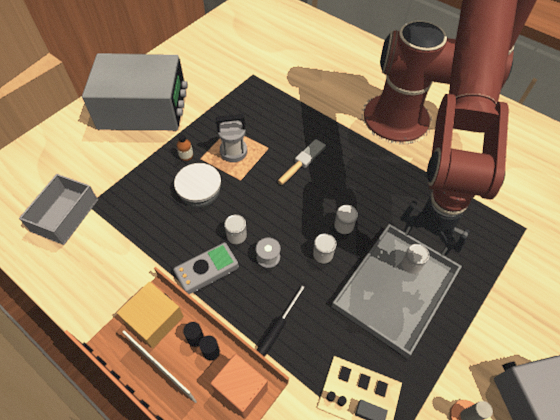

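Tin A stands in the tray near (416,258). Tin B next.

Call:
step_arm(
  targets=[-0.03, 0, 0, 0, -0.065, -0.001, 0, 0, -0.1, -0.002, 0, 0, -0.14, -0.003, 0, 0, -0.175, -0.003, 0, 0, -0.2, -0.003, 0, 0, -0.206, -0.003, 0.01, 0, -0.206, -0.003, 0.01, 0, -0.206, -0.003, 0.01, 0],
)

```text
t: 14.68
tool_pos: [0.4496, 0.1016, 0.1]
tool_rot: [-2.167, -2.258, 0.012]
contact_force: [-0.0, 0.3, -0.2]
opening: 0.0851
```

Run:
```python
from h import *
go(.455,.1015,.019,92)
for c in comps(imaging.get_image("wrist"),.055,.072): print(c)
```

```text
t 14.68 pos [0.4496 0.1016 0.1   ] yaw 92.3 F [-0.02  0.3  -0.21] op 0.0851 q1,6 [ 0.06 -1.55] 
 delta [-0.0006  0.0065  0.0809] roll 0.006
(array([0.4524, 0.1012, 0.0621]), array([0.4547, 0.1012, 0.0283]), np.int32(7823), array([279., 247.]))
(array([0.542 , 0.107 , 0.0607]), array([0.5507, 0.108 , 0.0244]), np.int32(1478), array([283., 382.]))
```

Call:
step_arm(
  targets=[0, 0.006, 0.0, 0, 0, 0.006, 0.03, 0, 0, 0.006, 0.06, 0, 0, 0.006, 0.075, 0, 0, 0.006, 0.081, 0, 0, 0.006, 0.081, 0],
)

```text
t: 15.23
tool_pos: [0.4539, 0.1035, 0.018]
tool_rot: [-2.163, -2.26, 0.014]
contact_force: [0.2, 0.1, 0.5]
opening: 0.0855
```

Call:
step_arm(
  targets=[0, 0, 0, 0, 0, 0, 0, 0, 0, 0, 0, 0, 0, 0, 0, 0, 0, 0, 0, 0],
  grip=0.04,
  force=50,
)

```text
t: 15.65
tool_pos: [0.4557, 0.1037, 0.0198]
tool_rot: [-2.165, -2.262, 0.01]
contact_force: [1.5, 0.1, 5.4]
opening: 0.0552
```

Call:
step_arm(
  targets=[0, 0, -0.015, 0, 0, 0, -0.035, 0, 0, 0, -0.06, 0, 0, 0, -0.085, 0, 0, 0, -0.1, 0, 0, 0, -0.1, 0, 0, 0, -0.1, 0],
)

```text
t: 16.23
tool_pos: [0.4573, 0.1034, 0.1203]
tool_rot: [-2.166, -2.262, 0.007]
contact_force: [-0.8, 0.5, -1.1]
opening: 0.0549
```

Run:
```python
from h import *
go(.526,.311,.12,92)
go(.6215,-.2905,.16,92)
```

```text
t 16.23 pos [0.4573 0.1034 0.1203] yaw 92.5 F [-0.8   0.54 -1.14] op 0.0549 q1,6 [ 0.06 -1.55] 
 delta [0.2044 0.0777 0.0003] roll 0.009
t 16.23 pos [0.4573 0.1034 0.1203] yaw 92.5 F [-0.8   0.54 -1.14] op 0.0549 q1,6 [ 0.06 -1.55] 
 delta [-0.4005  0.1465 -0.0426] roll 0.009
```

Also empty. It goes in the middle slot.

Call:
step_arm(
  targets=[0.015, 0.006, 0, 0, 0.045, 0.018, 0, 0, 0.08, 0.031, 0, 0, 0.115, 0.044, 0, 0, 0.15, 0.057, 0, 0, 0.18, 0.069, 0, 0, 0.198, 0.076, 0, 0, 0.203, 0.078, 0.01, 0, 0.203, 0.078, 0.02, 0, 0.203, 0.078, 0.03, 0, 0.203, 0.078, 0.03, 0],
)

```text
t: 17.15
tool_pos: [0.5228, 0.3073, 0.0851]
tool_rot: [-2.165, -2.259, 0.02]
contact_force: [-0.0, 0.0, -2.8]
opening: 0.0552
```

Run:
```python
from h import *
go(.526,.311,.0245,92)
```

```text
t 17.15 pos [0.5228 0.3073 0.0851] yaw 92.4 F [-0.05  0.04 -2.8 ] op 0.0552 q1,6 [ 0.41 -1.21] 
 delta [0.0035 0.0044 0.0606] roll 0.008
```

Call:
step_arm(
  targets=[0.003, 0.004, 0.02, 0, 0.003, 0.004, 0.04, 0, 0.003, 0.004, 0.052, 0, 0.003, 0.004, 0.058, 0, 0.003, 0.004, 0.06, 0, 0.003, 0.004, 0.061, 0],
)

```text
t: 17.65
tool_pos: [0.5254, 0.3095, 0.0249]
tool_rot: [-2.165, -2.258, 0.023]
contact_force: [-4.1, -3.9, 8.5]
opening: 0.055
```

Call:
step_arm(
  targets=[0, 0, 0, 0, 0, 0, 0, 0, 0, 0, 0, 0, 0, 0, 0, 0],
  grip=0.0854,
)

```text
t: 17.98
tool_pos: [0.5258, 0.3096, 0.0254]
tool_rot: [-2.166, -2.258, 0.021]
contact_force: [-0.8, 0.5, -0.6]
opening: 0.0852
```

Call:
step_arm(
  targets=[0, 0, -0.03, 0, 0, 0, -0.06, 0, 0, 0, -0.09, 0, 0, 0, -0.09, 0],
)

```text
t: 18.32
tool_pos: [0.5317, 0.3116, 0.1235]
tool_rot: [-2.169, -2.262, 0.002]
contact_force: [0.5, 1.2, 1.6]
opening: 0.0854
```

Run:
```python
from h import *
go(.564,.1087,.11,92)
save("scene","s7")
tins()
```

```text
t 18.32 pos [0.5317 0.3116 0.1235] yaw 92.4 F [0.52 1.23 1.64] op 0.0854 q1,6 [ 0.41 -1.21] 
 delta [-0.2041  0.0238  0.0125] roll 0.007
top [ 0.6649 -0.1092  0.0286] 356
top [0.5632 0.1064 0.0284] 375
top [0.5201 0.3019 0.0248] 221
top [ 0.5513 -0.4135  0.0207] 118
top [0.4425 0.301  0.0273] 255
scene [ 0.4632 -0.2968  0.0318] 92
scene [ 0.5555 -0.4071  0.0198] 84
scene [ 0.6676 -0.1046  0.0286] 323
scene [0.5642 0.1114 0.0294] 349
scene [0.4606 0.3082 0.0238] 84
scene [0.5259 0.3112 0.0286] 419
```

View pics/s7.png

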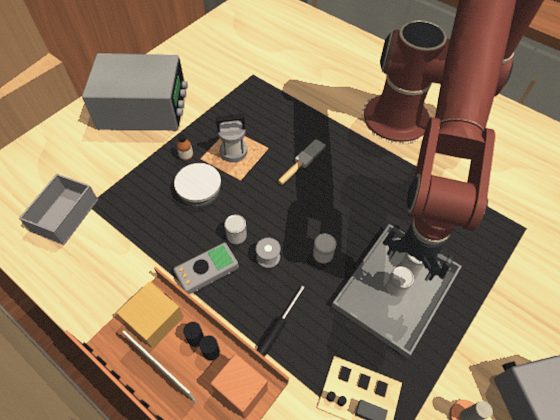

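Tin B stands in the tray at (402,278). Tin C next.

Call:
step_arm(
  targets=[-0.03, 0.003, 0, 0, -0.065, 0.008, 0, 0, -0.1, 0.012, 0, 0, -0.14, 0.017, 0, 0, -0.175, 0.021, 0, 0, -0.195, 0.024, 0, 0, -0.202, 0.024, 0.01, 0, -0.202, 0.024, 0.015, 0, -0.202, 0.024, 0.015, 0],
)

```text
t: 19.22
tool_pos: [0.5573, 0.1091, 0.0966]
tool_rot: [-2.163, -2.255, 0.026]
contact_force: [-0.8, 0.8, -0.7]
opening: 0.0852
```

Run:
```python
from h import *
go(.564,.1087,.020,92)
for c in comps(imaging.get_image("wrist"),.055,.072): print(c)
```

```text
t 19.22 pos [0.5573 0.1091 0.0966] yaw 92.4 F [-0.84  0.79 -0.7 ] op 0.0852 q1,6 [ 0.06 -1.55] 
 delta [-0.0007  0.0085  0.0764] roll 0.006
(array([0.5618, 0.1084, 0.062 ]), array([0.5637, 0.1084, 0.0282]), np.int32(8042), array([279., 253.]))
```

Call:
step_arm(
  targets=[0, 0.007, 0.0, 0, 0, 0.007, 0.03, 0, 0, 0.007, 0.055, 0, 0, 0.007, 0.07, 0, 0, 0.007, 0.076, 0, 0, 0.007, 0.076, 0],
)

```text
t: 19.77
tool_pos: [0.5617, 0.1109, 0.0195]
tool_rot: [-2.159, -2.256, 0.029]
contact_force: [-0.3, 1.2, 0.1]
opening: 0.0858
```

Call:
step_arm(
  targets=[0, 0, 0, 0, 0, 0, 0, 0, 0, 0, 0, 0, 0, 0, 0, 0, 0, 0, 0, 0],
  grip=0.04,
  force=50,
)

```text
t: 20.18
tool_pos: [0.5635, 0.1108, 0.0216]
tool_rot: [-2.161, -2.259, 0.025]
contact_force: [0.0, -1.2, 5.9]
opening: 0.0553
```

Call:
step_arm(
  targets=[0, 0, -0.015, 0, 0, 0, -0.035, 0, 0, 0, -0.06, 0, 0, 0, -0.085, 0, 0, 0, -0.1, 0, 0, 0, -0.1, 0, 0, 0, -0.1, 0],
)

```text
t: 20.77
tool_pos: [0.5654, 0.111, 0.1211]
tool_rot: [-2.161, -2.259, 0.025]
contact_force: [-1.1, 0.1, -5.7]
opening: 0.0551
```

Run:
```python
from h import *
go(.606,.314,.12,92)
go(.6215,-.2905,.16,92)
```

```text
t 20.77 pos [0.5654 0.111  0.1211] yaw 92.5 F [-1.14  0.06 -5.66] op 0.0551 q1,6 [ 0.06 -1.55] 
 delta [2.01e-01 4.96e-02 1.00e-04] roll 0.009
t 20.77 pos [0.5654 0.111  0.1211] yaw 92.5 F [-1.14  0.06 -5.66] op 0.0551 q1,6 [ 0.06 -1.55] 
 delta [-0.4036  0.0375 -0.0399] roll 0.009
```

5.7 N, so tin C is the loaded one. I'll carry it to the stand.

Call:
step_arm(
  targets=[-0.01, 0.001, -0.02, 0, -0.035, 0.003, -0.035, 0, -0.07, 0.006, -0.04, 0, -0.11, 0.01, -0.04, 0, -0.15, 0.014, -0.04, 0, -0.19, 0.018, -0.04, 0, -0.23, 0.021, -0.04, 0, -0.27, 0.025, -0.04, 0, -0.31, 0.029, -0.04, 0, -0.345, 0.032, -0.04, 0, -0.375, 0.035, -0.04, 0, -0.395, 0.037, -0.04, 0],
)

```text
t: 21.77
tool_pos: [0.6188, -0.2843, 0.1559]
tool_rot: [-2.16, -2.252, 0.027]
contact_force: [-0.1, 0.0, -5.2]
opening: 0.055
```

Run:
```python
from h import *
go(.6215,-.291,.090,92)
im=save("scene","s8"); im=imaging.get_image("top"); W=cloud(im)
m=(W[...,2]>0.04)&(W[...,2]<0.05)&(abs(W[...,0]-.62)<.09)&(abs(W[...,1]+.29)<.09)
p=W[m]; print(cv2.minEnclosingCircle(p[:,:2].astype(np.float32)))
```

```text
t 21.77 pos [ 0.6188 -0.2843  0.1559] yaw 92.4 F [-0.13  0.04 -5.19] op 0.055 q1,6 [-0.53 -2.14] 
 delta [-0.007   0.0042  0.0658] roll 0.007
((0.0, 0.0), 0.0)
```

View pics/s8.png

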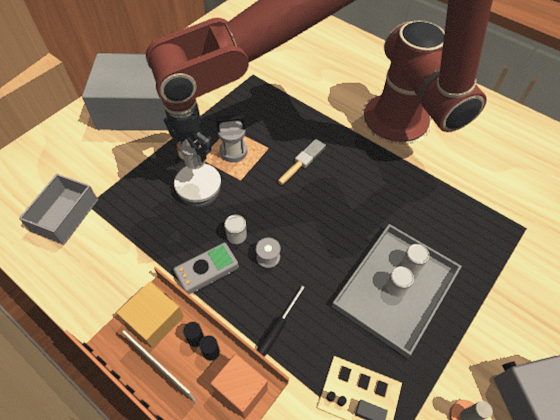

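Tin is held upright over the stand. I'll lower it.

Call:
step_arm(
  targets=[-0.007, 0.003, 0.02, 0, -0.007, 0.003, 0.04, 0, -0.007, 0.003, 0.06, 0, -0.007, 0.003, 0.075, 0, -0.007, 0.003, 0.082, 0, -0.007, 0.003, 0.086, 0, -0.007, 0.003, 0.088, 0, -0.007, 0.003, 0.088, 0],
)

```text
t: 22.53
tool_pos: [0.6203, -0.2914, 0.0684]
tool_rot: [-2.163, -2.252, 0.027]
contact_force: [-0.3, -0.2, -5.3]
opening: 0.0551
```

Call:
step_arm(
  targets=[0, 0, 0.001, 0, 0, 0, 0.002, 0, 0, 0, 0.003, 0, 0, 0, 0.003, 0],
)

```text
t: 22.87
tool_pos: [0.621, -0.2918, 0.0667]
tool_rot: [-2.164, -2.254, 0.026]
contact_force: [0.4, -0.1, -2.2]
opening: 0.0551
```

Call:
step_arm(
  targets=[0, 0, 0.001, 0, 0, 0, 0.001, 0, 0, 0, 0.001, 0],
)

```text
t: 23.12
tool_pos: [0.6212, -0.2919, 0.0667]
tool_rot: [-2.164, -2.254, 0.026]
contact_force: [-3.0, 2.3, 2.5]
opening: 0.0556
```

Call:
step_arm(
  targets=[0, 0, 0, 0, 0, 0, 0, 0, 0, 0, 0, 0, 0, 0, 0, 0, 0, 0, 0, 0],
  grip=0.0854,
)

```text
t: 23.53
tool_pos: [0.6214, -0.2921, 0.0669]
tool_rot: [-2.165, -2.254, 0.026]
contact_force: [-0.5, 0.5, 0.1]
opening: 0.0855
```

Call:
step_arm(
  targets=[0, 0, -0.03, 0, 0, 0, -0.06, 0, 0, 0, -0.09, 0, 0, 0, -0.09, 0, 0, 0, -0.09, 0],
)

```text
t: 23.95
tool_pos: [0.6252, -0.293, 0.1606]
tool_rot: [-2.169, -2.259, 0.024]
contact_force: [0.0, -0.9, -0.7]
opening: 0.0856
```

Run:
```python
from h import *
go(.6662,-.107,.12,92)
save("scene","s9")
tins()
for n in ("scene","top"):
  for c in comps(imaging.get_image(n),.1,.116,xr=(.5,.7),yr=(-.4,-.2)): print(n,c)
```

```text
t 23.95 pos [ 0.6252 -0.293   0.1606] yaw 92.3 F [ 0.01 -0.89 -0.74] op 0.0856 q1,6 [-0.54 -2.15] 
 delta [0.1844 0.0492 0.0391] roll 0.005
top [ 0.6653 -0.1095  0.0281] 359
top [0.5246 0.3068 0.0292] 397
top [ 0.5528 -0.4145  0.0199] 126
top [0.443  0.3044 0.0285] 413
scene [ 0.4632 -0.2967  0.0318] 95
scene [ 0.5598 -0.401   0.0173] 63
scene [ 0.6282 -0.2826  0.0257] 78
scene [ 0.6677 -0.1038  0.0287] 322
scene [0.4462 0.3099 0.0286] 393
scene [0.5266 0.3112 0.0288] 425
scene (array([ 0.625 , -0.2868,  0.1065]), array([ 0.6251, -0.2887,  0.0289]), np.int32(283), array([194., 168.]))
```

View pics/s9.png

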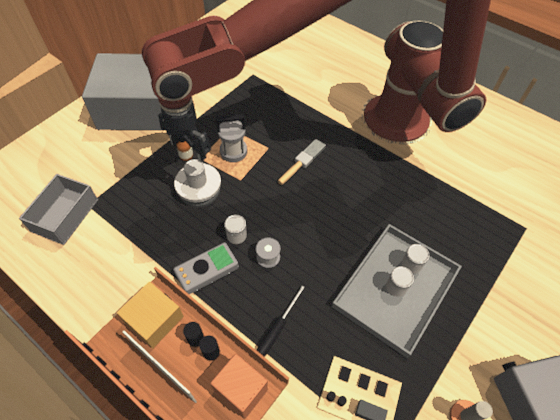

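Loaded tin stands on the stand at (194,172). Last is tin D, at about (0.666, -0.107).

Call:
step_arm(
  targets=[0.02, 0.006, 0, 0, 0.05, 0.014, 0, 0, 0.085, 0.023, 0, 0, 0.12, 0.032, 0.01, 0, 0.155, 0.042, 0.03, 0, 0.178, 0.047, 0.05, 0, 0.184, 0.048, 0.06, 0, 0.184, 0.048, 0.06, 0, 0.184, 0.048, 0.06, 0],
)

```text
t: 24.95
tool_pos: [0.6605, -0.1058, 0.0923]
tool_rot: [-2.161, -2.251, 0.03]
contact_force: [0.8, -1.2, 0.6]
opening: 0.0854
```

Run:
```python
from h import *
go(.6662,-.107,.020,92)
for c in comps(imaging.get_image("wrist"),.055,.072): print(c)
```

```text
t 24.95 pos [ 0.6605 -0.1058  0.0923] yaw 92.3 F [ 0.75 -1.21  0.58] op 0.0854 q1,6 [-0.27 -1.88] 
 delta [-0.0016  0.0077  0.0721] roll 0.006
(array([ 0.6639, -0.1078,  0.062 ]), array([ 0.666 , -0.1075,  0.0282]), np.int32(8415), array([276., 255.]))
```

Call:
step_arm(
  targets=[-0.001, 0.006, 0.0, 0, -0.001, 0.006, 0.03, 0, -0.001, 0.006, 0.055, 0, -0.001, 0.006, 0.067, 0, -0.001, 0.006, 0.072, 0, -0.001, 0.006, 0.072, 0],
)

```text
t: 25.5
tool_pos: [0.6651, -0.1082, 0.0209]
tool_rot: [-2.164, -2.249, 0.029]
contact_force: [-0.7, -0.5, 0.1]
opening: 0.0851
```

Call:
step_arm(
  targets=[0, 0, 0, 0, 0, 0, 0, 0, 0, 0, 0, 0, 0, 0, 0, 0, 0, 0, 0, 0],
  grip=0.04,
  force=50,
)

```text
t: 25.92
tool_pos: [0.6668, -0.1087, 0.0233]
tool_rot: [-2.167, -2.252, 0.026]
contact_force: [1.2, -0.1, 6.4]
opening: 0.0549
```

Call:
step_arm(
  targets=[0, 0, -0.015, 0, 0, 0, -0.035, 0, 0, 0, -0.06, 0, 0, 0, -0.085, 0, 0, 0, -0.1, 0, 0, 0, -0.1, 0, 0, 0, -0.1, 0],
)

```text
t: 26.5
tool_pos: [0.6696, -0.1087, 0.1243]
tool_rot: [-2.168, -2.253, 0.025]
contact_force: [0.5, 0.1, -2.0]
opening: 0.0548
```

Run:
```python
from h import *
go(.606,.314,.12,92)
```

```text
t 26.5 pos [ 0.6696 -0.1087  0.1243] yaw 92.2 F [ 0.49  0.06 -1.97] op 0.0548 q1,6 [-0.27 -1.88] 
 delta [ 0.4248 -0.0472  0.0053] roll 0.004
```

Empty. To the far slot.

Call:
step_arm(
  targets=[0.015, -0.002, 0, 0, 0.045, -0.005, 0, 0, 0.085, -0.009, 0, 0, 0.125, -0.014, 0, 0, 0.165, -0.018, 0, 0, 0.205, -0.023, 0, 0, 0.245, -0.027, 0, 0, 0.285, -0.032, 0, 0, 0.325, -0.036, 0, 0, 0.365, -0.041, 0, 0, 0.4, -0.045, 0, 0, 0.42, -0.047, 0, 0],
)

```text
t: 27.5
tool_pos: [0.6029, 0.3132, 0.1223]
tool_rot: [-2.161, -2.254, 0.03]
contact_force: [0.6, -0.3, -1.5]
opening: 0.0548
```

Run:
```python
from h import *
go(.606,.314,.029,92)
tins()
```

```text
t 27.5 pos [0.6029 0.3132 0.1223] yaw 92.4 F [ 0.63 -0.28 -1.52] op 0.0548 q1,6 [ 0.37 -1.25] 
 delta [0.0006 0.0056 0.0932] roll 0.007
top [0.5232 0.3059 0.0282] 326
top [ 0.5521 -0.4131  0.0203] 122
top [0.4453 0.2982 0.0267] 150
scene [ 0.4633 -0.2962  0.0318] 90
scene [ 0.5574 -0.4067  0.0192] 81
scene [ 0.6253 -0.2848  0.0267] 76
```

Call:
step_arm(
  targets=[0, 0.004, 0.02, 0, 0, 0.004, 0.045, 0, 0, 0.004, 0.07, 0, 0, 0.004, 0.085, 0, 0, 0.004, 0.09, 0, 0, 0.004, 0.093, 0, 0, 0.004, 0.094, 0],
)

```text
t: 28.18
tool_pos: [0.6036, 0.312, 0.0285]
tool_rot: [-2.159, -2.254, 0.036]
contact_force: [-5.1, -1.9, 6.1]
opening: 0.0551
```

Call:
step_arm(
  targets=[0, 0, 0, 0, 0, 0, 0, 0, 0, 0, 0, 0, 0, 0, 0, 0],
  grip=0.0854,
)

```text
t: 28.52
tool_pos: [0.6039, 0.3119, 0.0287]
tool_rot: [-2.16, -2.254, 0.035]
contact_force: [0.7, 0.7, -0.6]
opening: 0.085
```

Call:
step_arm(
  targets=[0, 0, -0.03, 0, 0, 0, -0.06, 0, 0, 0, -0.1, 0, 0, 0, -0.14, 0, 0, 0, -0.18, 0],
)

```text
t: 28.93
tool_pos: [0.6089, 0.3122, 0.2102]
tool_rot: [-2.16, -2.254, 0.036]
contact_force: [0.1, 0.2, 1.2]
opening: 0.0854
```

Call:
step_arm(
  targets=[0.02, -0.16, 0, 0, 0.02, -0.16, 0, 0, 0.02, -0.16, 0, 0, 0.02, -0.16, 0, 0, 0.02, -0.16, 0, 0, 0.02, -0.16, 0, 0],
)

```text
t: 29.43
tool_pos: [0.4468, 0.3257, 0.2152]
tool_rot: [-2.158, -2.257, 0.034]
contact_force: [-0.1, 0.5, -0.7]
opening: 0.0855
```

Run:
```python
from h import *
go(.606,.314,.029,92)
save("scene","s10"); im=save("top","t10")
tins()
for n in ("scene","top"):
  im=imaging.get_image(n)
  for c in comps(im,.1,.116,xr=(.5,.7),yr=(-.4,-.2)): print(n,c)
  for c in comps(im,.035,.054,xr=(.3,.75),yr=(-.35,.05)): print("45",n,c[1:])
```

```text
t 29.43 pos [0.4468 0.3257 0.2152] yaw 92.6 F [-0.08  0.53 -0.66] op 0.0855 q1,6 [ 0.49 -1.13] 
 delta [-0.0185  0.1639  0.1816] roll 0.01
top [0.603  0.3097 0.029 ] 386
top [0.5228 0.3071 0.0285] 397
top [ 0.5515 -0.4136  0.0207] 114
top [0.4431 0.3049 0.0286] 398
scene [ 0.4647 -0.2951  0.0319] 92
scene [ 0.5578 -0.4063  0.02  ] 80
scene [ 0.6272 -0.2834  0.0258] 79
scene [0.447  0.3099 0.029 ] 396
scene [0.527  0.3107 0.0287] 422
scene [0.6047 0.3135 0.0285] 457
scene (array([ 0.6245, -0.2871,  0.1063]), array([ 0.6246, -0.2893,  0.03  ]), np.int32(286), array([194., 168.]))
45 scene (array([ 0.4654, -0.297 ,  0.0329]), np.int32(99), array([233., 150.]))
45 scene (array([ 0.6214, -0.2871,  0.0661]), np.int32(978), array([198., 186.]))
45 scene (array([0.6648, 0.0038, 0.032 ]), np.int32(421), array([268., 249.]))
top (array([ 0.6203, -0.2931,  0.1078]), array([ 0.6207, -0.294 ,  0.0287]), np.int32(393), array([378., 196.]))
45 top (array([ 0.7395, -0.084 ,  0.0326]), np.int32(126), array([295., 155.]))
45 top (array([ 6.622e-01, -4.000e-04,  3.150e-02]), np.int32(405), array([262., 180.]))
45 top (array([ 0.6198, -0.2943,  0.0659]), np.int32(1390), array([371., 203.]))
```

View pics/s10.png

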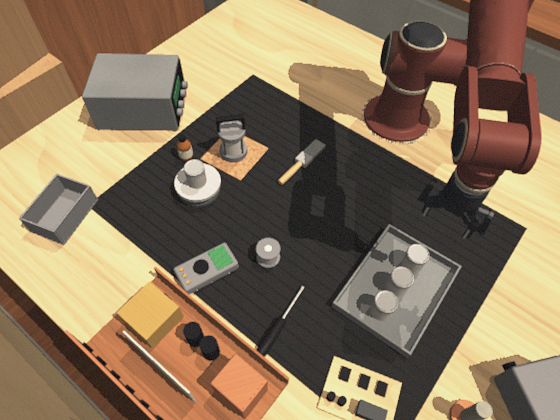

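View pics/t10.png

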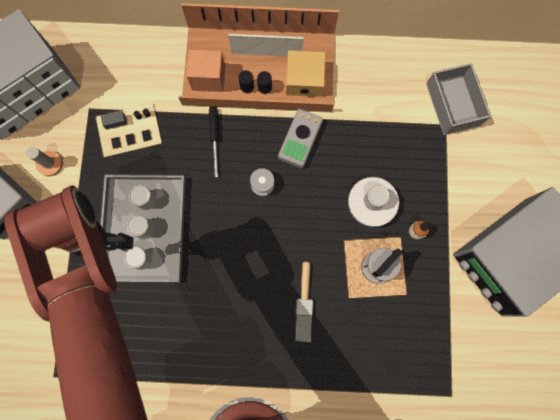

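All views agree: three tins upright in the tray, the loaded tin centred on the stand, the lantern on the mat, the bystanders where they started and the gripper clear. I'm handing in.

```bash
python3 -c "
from station import ticket
print(ticket.finish_job())"
```

```text
the job is handed in; nothing more can be done
None
```

The task is finished and handed in at about 29.5 s. `finish_job` gives no verdict, so whether it passed rests on my own checks.

- **Lantern:** I lifted it by its handle and set it upright on the cork mat. Its centre measured about (0.455, -0.307), against a mat centre of about (0.453, -0.306).
- **Tins:** there were four. Lifting showed about 1.1–2.8 N for three of them, which are empty, and about 5.2–5.7 N for the fourth, which is the loaded one.
- **Loaded tin:** it stands upright on the inspection stand, about 2 mm from the stand's centre.
- **Empty tins:** all three stand upright on the tray's floor in a row along its middle, about 80 mm apart, with none stacked.

The last scene and top pictures confirmed these places. The reel and bottle measured within a few millimetres of where they started, and the brush, screwdriver and meter looked unmoved. The gripper was clear of everything.

The top and scene cameras disagreed by 3–6 mm throughout, so I averaged them and checked the grasp positions with the wrist camera. In the last top picture the arm hid part of the tray's near edge. The scene view showed the whole tray.

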